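# Bearing rings into the bay stop

## Task

Stock the two loose bearing rings in the steel bay stop on the bench: push the large ring along the bench top into the wide bay and the small ring into the narrow bay, each until it rests against the back bar. Only push them with the fingers: do not pick up, lift or tip the rings, and leave everything else on the bench where it stands.

Things in the scene. Friction and masses are not known exactly. Their poses are not given: they have to be found in the camera images.
- ring_large: Large bare steel bearing ring lying flat on the bench: outside diameter 110 mm, bore 80 mm, 22 mm high, about 0.7 kg, slides on the bench. Origin: centre of its underside (on the ring's axis, at bench height); z up.
- ring_small: Small bare steel bearing ring lying flat on the bench: outside diameter 76 mm, bore 50 mm, 18 mm high, about 0.34 kg, slides on the bench. Origin: centre of its underside; z up.
- bays: Fixed dark steel bay stop: straight back bar 256 mm long, 12 mm thick, with three 10 mm dividers standing out from it by 100 mm, all 30 mm high, no floor (rings slide in on the bench). Origin: middle of the bar's inner face, at bench height. y points out of the open side, x along the bar from the wide to the narrow bay.
- wide_stop (a point): Middle of the back bar's inner face in the WIDE bay, at bench height; axes as the bay stop's. The bay is 130 mm wide between dividers, x from -65 to +65 mm here. The large ring touching the bar has its axis at y = 55 mm.
- narrow_stop (a point): Middle of the back bar's inner face in the NARROW bay, at bench height; axes as the bay stop's. The bay is 96 mm wide between dividers, x from -48 to +48 mm here. The small ring touching the bar has its axis at y = 38 mm.
- tin: Bystander: small upright tin with a paper band, diameter 44 mm, 55 mm high. Origin: centre of its underside.
- carton: Bystander: small cardboard carton, 70 x 110 x 60 mm high (its x, y, z). Origin: centre of its underside.
- paint_can: Bystander: dark upright can, diameter 80 mm, 90 mm high. Origin: centre of its underside.
- bolt: Bystander: dark steel bolt standing on its head, head 30 mm across, 50 mm high. Origin: centre of its underside.
- chock: Bystander: light wooden block, 50 x 90 x 35 mm high. Origin: centre of its underside.
- wrench: Bystander: steel wrench lying flat, 180 mm long along its x. Origin: its underside, near the middle.

How it is judged:
At the end, for the whole second after the job is handed in: Large ring in the wide bay and small ring in the narrow bay, each lying flat on the bench at rest, within 4 mm of touching the back bar and within 13 mm of the bay's middle; no other thing moved by more than 20 mm (y of ring_large in the frame of wide_stop between 0.051 and 0.059 m and x of ring_large in the frame of wide_stop between -0.013 and 0.013 m and height (world z) of each of ring_large, ring_small below 0.004 m and angle between each of ring_large, ring_small's own z axis and vertical below 0.08 rad and linear speed of each of ring_large, ring_small below 0.01 m/s and y of ring_small in the frame of narrow_stop between 0.034 and 0.042 m and x of ring_small in the frame of narrow_stop between -0.013 and 0.013 m and distance of each of tin, carton, paint_can, bolt, chock, wrench from where it was at the start of the episode below 0.02 m).
It fails at once if the large ring is lifted off the bench (over 8 mm) or tipped (over 0.2 rad) (height (world z) of ring_large above 0.008 m or angle between ring_large's own z axis and vertical above 0.2 rad).
It fails at once if the small ring is lifted off the bench (over 8 mm) or tipped (over 0.2 rad) (height (world z) of ring_small above 0.008 m or angle between ring_small's own z axis and vertical above 0.2 rad).
It fails at once if one of the other things on the bench is shifted by more than 20 mm or knocked over (distance of any of tin, carton, paint_can, bolt, chock, wrench from where it was at the start of the episode above 0.02 m or angle between any of tin, carton, paint_can, bolt, chock, wrench's own z axis and vertical above 0.3 rad).
It also fails if it takes over 72 s, if anything falls off the work surface, if the arm or the gripper's body presses on something with over 40 N, if the wrist force passes 120 N, or if a joint passes its speed limit or range.

## Robot

A 6-joint arm with a two-finger parallel gripper is mounted at the origin on the work surface. World frame = base frame: x ahead of the robot, y to its left, z up, the work surface at z = 0. Lengths are in m, angles in rad, forces in N, time in s.
With the tool pointing down it reaches from about 0.375 to 0.975 m from the base axis. Payload 3.8 kg.
Tool frame: the origin (TCP) lies midway between the tips of the shut fingers; the grasp point (between the pads) lies 19 mm behind it; z points along the fingers, x is the direction in which the jaws open and shut, and the axes are right-handed (so a half turn about z gives the same grasp; the last joint's range is limited). The gripper opens to 85 mm and grips with 20 to 120 N. Pads are 22 mm wide; open, the fingers measure 114 mm over their backs; the gripper's body (76 mm by 85 mm) begins 54 mm behind the grasp point. The pads swing forward as they close: fully open they stand 13 mm farther back than shut.
Start: joints at [1.312, 0.264, 1.604, -0, 1.274, -0.037], TCP at [0.148, 0.658, 0.231] pointing down, gripper open.
Joint ranges: [-2.63, 2.63], [-0.94, 2.18], [0.31, 2.57], [-1.31, 4.45], [0, 2.66], [-2.55, 2.55]. Speed limits (rad/s): [2.57, 2.57, 3.14, 3.14, 3.14, 3.14].

## Interface

Orientations are given as a rotation vector (axis times angle).
In Python, from workcell import ctrl gives the robot as it stands. The module is installed in compiled form; this text tells all that it offers. Calls block until the motion is done:
- ctrl.move_pose(position, orientation): joint-space move of the TCP to a pose.
- ctrl.move_straight(position, orientation=None, max_speed=0.15): straight line of the TCP; orientation=None keeps the orientation; max_speed is the mean speed in m/s.
- ctrl.movej(angles): joint-space move.
- ctrl.command_gripper(opening): opening from 0.0 (shut) to 1.0 (fully open); the grip force is fixed at half the most; returns when the fingers have stopped.
- ctrl.pause(seconds).
- ctrl.ik(position, orientation): joint angles nearest the present ones, or None.
- ctrl.get_state(): the state.
- ctrl.grab_frame(name): name is "scene" or "top"; returns a dict with "color" (384x512x3 uint8, red, green, blue), "depth" (384x512 float32, m along the optical axis (not along the pixel's ray), 0 where there is no reading), "intrinsics" (3x3 intrinsics, pixels), "pose" (4x4, takes a point from camera to world coordinates). Camera axes: x right, y down, z forward; pixel columns grow to the right and rows downward; lengths in m; the calibration is good to about 2 mm. A picture is of the moment at which its call begins.
A pose or a line that the arm cannot do raises ctrl.IKError and nothing moves.
- ctrl.hand_in(): hands the job in, once; it reports no verdict.
The state is a dict: "t": time; "qpos": joint angles; "qd": joint speeds; "joint_efforts": joint torques, N m; "tcp_pos": TCP position; "tool_rot": TCP orientation; "wrist_force": force on the tool from outside, world axes, zero at the start; "torque": the same for the moment, N m; "width": opening from 0.0 (shut) to 1.0 (fully open).
Only numpy, scipy, OpenCV 4.12 (cv2) and the standard library are available. Lean on these libraries where they do the work, as an engineer would, in place of code of your own. Each camera call takes 0.05 s, during which the arm holds its last target.

## Working session

There is one attempt and no reset: what is moved stays moved. The work goes in short steps, each a Python script; the robot and the scene stay as the last script left them, time stands still between calls to the robot, and variables do not carry over. Pictures are saved under pics/ and viewed, and the job is handed in when it is done.

```bash
mkdir -p pics; ls
python3 - <<'E'
from workcell import ctrl
import cv2,numpy as np
for n in("top","scene"):
    f=ctrl.grab_frame(n);cv2.imwrite(f"pics/{n}0.png",f["color"][:,:,::-1]);np.savez(f"{n}0.npz",**f)
    print(f["intrinsics"],f["pose"])
s=ctrl.get_state();print(s["t"],s["tcp_pos"],s["tool_rot"],s["wrist_force"])
E
```

```text
pics
[[418.35964126   0.         259.66917715]
 [  0.         418.35964126 193.83119569]
 [  0.           0.           1.        ]] [[-0.02968901 -0.99686596  0.07332674  0.51741763]
 [-0.99947963  0.03053221  0.01040484 -0.04957572]
 [-0.01261106 -0.07297967 -0.99725369  1.15856618]
 [ 0.          0.          0.          1.        ]]
[[490.83170356   0.         248.41384102]
 [  0.         490.83170356 194.80891522]
 [  0.           0.           1.        ]] [[-0.63536428  0.55914916 -0.53260158  1.27903891]
 [ 0.77200825  0.44407309 -0.45475525  0.53192405]
 [-0.01776199 -0.70010806 -0.71381595  0.94584965]
 [ 0.          0.          0.          1.        ]]
0.1 [0.14829758 0.65782766 0.23006235] [ 2.45268416  1.9612028  -0.00259768] [-1.27472998  0.0956961   0.23824703]
```

View pics/top0.png

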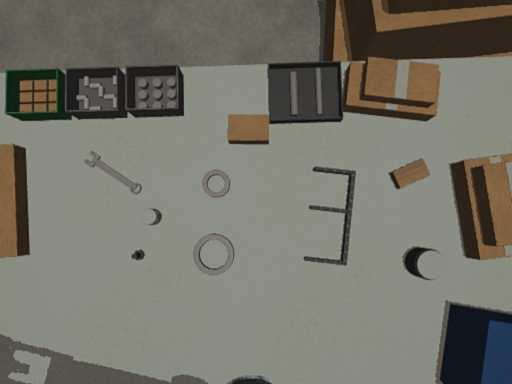

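View pics/scene0.png

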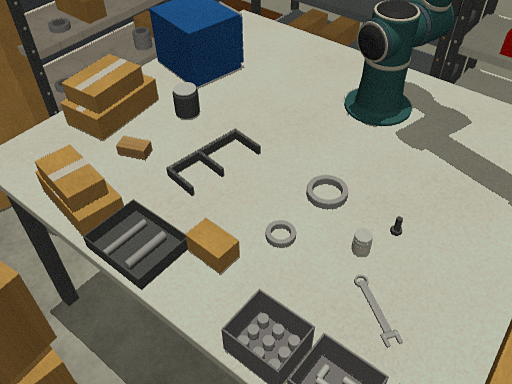

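```bash
cat > h.py <<'E'
import numpy as np,cv2
def ortho(f,x0=0.2,x1=1.0,y0=-0.5,y1=0.5,s=600,zmin=0.006,zmax=0.2):
    K=f["intrinsics"];T=f["pose"];d=f["depth"]
    v,u=np.mgrid[:d.shape[0],:d.shape[1]]
    P=np.stack([(u-K[0,2])/K[0,0]*d,(v-K[1,2])/K[1,1]*d,d],-1)@T[:3,:3].T+T[:3,3]
    P[d==0]=np.nan
    return P
def plane(f,uv,z):
    K=f["intrinsics"];T=f["pose"]
    uv=np.atleast_2d(uv).astype(float)
    r=np.c_[(uv[:,0]-K[0,2])/K[0,0],(uv[:,1]-K[1,2])/K[1,1],np.ones(len(uv))]@T[:3,:3].T
    return T[:3,3]+r*((z-T[2,3])/r[:,2])[:,None]
E
python3 - <<'E'
import numpy as np,cv2
from h import *
f=np.load("top0.npz");P=ortho(f);z=P[...,2]
im=np.clip(np.nan_to_num(z)*1000*2.5+20,0,255).astype(np.uint8)
cv2.imwrite("pics/h0.png",cv2.applyColorMap(im,cv2.COLORMAP_JET))
print(np.nanmedian(z))
E
```

```text
0.00013915233087113954
```

View pics/h0.png

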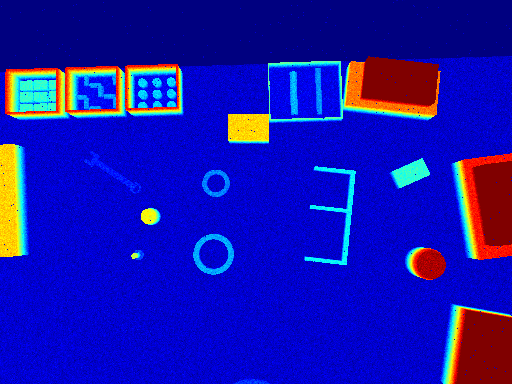

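The top view shows the large ring at (213,254) and the small ring at (216,183). The bay stop's bar runs from (353,170) to (346,263) and opens to the left (+y). The wide bay is the lower one.

```bash
cat >> h.py <<'E'
def ring(f,c,R,r,h,bm=0.03):
    from scipy.optimize import least_squares
    P=ortho(f).reshape(-1,3); c=np.array(c[:2],float)
    m=(np.hypot(P[:,0]-c[0],P[:,1]-c[1])<R+bm)&(np.abs(P[:,2]-h)<0.005)
    Q=P[m][:,:2]
    med=(R+r)/2
    res=least_squares(lambda p:np.hypot(*(Q-p).T)-med,c,loss='soft_l1',f_scale=0.003)
    rr=np.hypot(*(Q-res.x).T)
    return res.x,len(Q),np.percentile(rr,[3,50,97]),P[m][:,2].mean()
def bays(f,guess=None):
    P=ortho(f).reshape(-1,3);u=plane(f,[[328,213]],0.03)[0]
    m=(np.abs(P[:,2]-0.03)<0.004)&(np.abs(P[:,0]-u[0])<0.16)&(np.abs(P[:,1]-u[1])<0.085)
    return P[m]
E
python3 - <<'E'
from h import *
from scipy.optimize import minimize
f=np.load("top0.npz")
print(ring(f,plane(f,[[213,254]],.022)[0],.055,.04,.022))
print(ring(f,plane(f,[[216,183]],.018)[0],.038,.025,.018))
Q=bays(f);print(len(Q),Q.min(0),Q.max(0))
# render-free fit: signed distance to union of rectangles in bay frame
# x layout: total 256 = 10+130+10+96+10
rects=[(-.128,.128,-.012,0),(-.128,-.118,0,.1),(.012,.022,0,.1),(.118,.128,0,.1)]
def cost(p):
    c,s=np.cos(p[2]),np.sin(p[2]);d=Q[:,:2]-p[:2]
    x=d@[c,s];y=d@[-s,c]
    D=[]
    for a,b,e,g in rects:
        D.append(np.hypot(np.maximum(np.maximum(a-x,x-b),0),np.maximum(np.maximum(e-y,y-g),0)))
    D=np.min(D,0)
    # coverage: also penalise medial distance
    M=[]
    for a,b,e,g in rects:
        if b-a>.05: a2,b2,e2,g2=a+.005,b-.005,-.006,-.006
        else: a2=b2=(a+b)/2;e2,g2=-.006,.095
        M.append(np.hypot(np.maximum(np.maximum(a2-x,x-b2),0),np.maximum(np.maximum(e2-y,y-g2),0)))
    return np.mean(np.minimum(D,.01)**2)*4+np.mean(np.minimum(np.min(M,0),.015)**2)
best=None
g=plane(f,[[349,217]],.03)[0]; print(g)
for a in np.linspace(-.25,.25,11):
    r=minimize(cost,[g[0],g[1],a],method='Nelder-Mead',options=dict(xatol=1e-5,fatol=1e-12,maxiter=2000,initial_simplex=[[g[0],g[1],a],[g[0]+.02,g[1],a],[g[0],g[1]+.02,a],[g[0],g[1],a+.1]]))
    if best is None or r.fun<best.fun:best=r
print(best.x,best.fun)
p=best.x;c,s=np.cos(p[2]),np.sin(p[2]);R=np.array([[c,-s],[s,c]])
for n,x,y in(("wide",-.053,.055),("narrow",.070,.038)): print(n,p[:2]+R@[x,y], 'stop',p[:2]+R@[x,0])
np.save("bay.npy",p)
K=f["intrinsics"];T=f["pose"];im=cv2.resize(f["color"][:,:,::-1],None,fx=3,fy=3,interpolation=cv2.INTER_NEAREST)
for a,b,e,g in rects:
    w=np.array([np.r_[p[:2]+R@q,.03] for q in((a,e),(b,e),(b,g),(a,g))])
    q=(w-T[:3,3])@T[:3,:3]; uv=q[:,:2]/q[:,2:]*K[0,0]+K[:2,2]
    cv2.polylines(im,[np.round(uv*3+1).astype(int)],True,(0,0,255),1)
cv2.imwrite("pics/bay0.png",im[420:900,550:1250])
for n,uv,z in(("tin",(151,216),.055),("bolt",(135,256),.05),("carton",(248,127),.06),("can",(430,264),.09),("chock",(410,173),.035)):print(n,plane(f,[uv],z)[0])
E
```

```text
(array([0.44273587, 0.09283679]), 608, array([0.04026056, 0.04774758, 0.05433386]), np.float64(0.021940665087937457))
(array([0.63539672, 0.08258588]), 333, array([0.02526904, 0.03191563, 0.03742833]), np.float64(0.01785882959542001))
793 [ 0.40605104 -0.29774804  0.02600765] [ 0.67176361 -0.15348302  0.0339433 ]
[ 0.53066023 -0.27587565  0.03      ]
[ 0.53173829 -0.26846731 -0.14458711] 1.1002005621048009e-05
wide [ 0.48721593 -0.20640477] stop [ 0.47929132 -0.26083087]
narrow [ 0.60648306 -0.24094969] stop [ 0.60100787 -0.27855318]
tin [0.54862168 0.25084236 0.055     ]
bolt [0.44461074 0.29566544 0.05      ]
carton [ 0.77766322 -0.01232779  0.06      ]
can [ 0.40582603 -0.46178467  0.09      ]
chock [ 0.64382213 -0.44384755  0.035     ]
```

View pics/bay0.png

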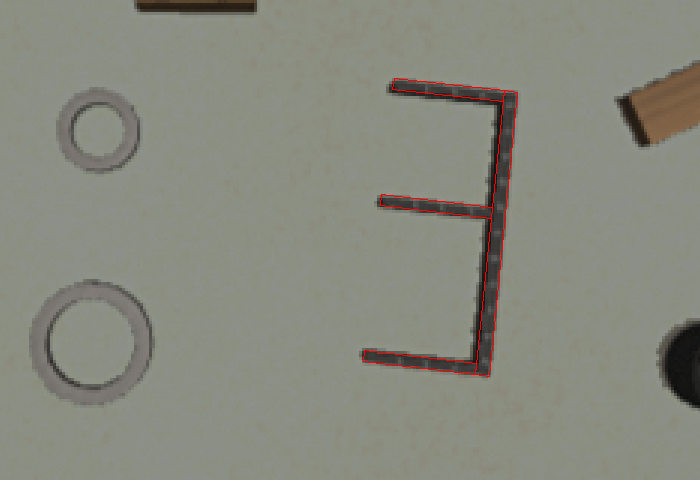

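```bash
cat >> h.py <<'E'
from workcell import ctrl
from scipy.spatial.transform import Rotation as Ro
def down(b):
    c,s=np.cos(b),np.sin(b)
    return Ro.from_matrix(np.array([[c,s,0],[s,-c,0],[0,0,-1.]])).as_rotvec()
def st(tag=""):
    s=ctrl.get_state();print(tag,"t%.2f"%s["t"],np.round(s["tcp_pos"],4),"F",np.round(s["wrist_force"],1),"w%.2f"%s["width"]);return s
bay=np.load("bay.npy");Rb=np.array([[np.cos(bay[2]),-np.sin(bay[2])],[np.sin(bay[2]),np.cos(bay[2])]])
B=lambda x,y:bay[:2]+Rb@[x,y]
toB=lambda p:Rb.T@(np.array(p)[:2]-bay[:2])
E
python3 - <<'E'
from h import *
c=np.array([.4427,.0928]);pre=B(-.053,.195)
d=(pre-c)/np.linalg.norm(pre-c);b=np.arctan2(d[1],d[0])+np.pi/2
print(pre,toB(c),b,bay[2])
ctrl.command_gripper(0.);st("shut")
ctrl.move_pose([*c,.12],down(b));s=st("above");print(s["qpos"])
ctrl.move_straight([*c,.006],max_speed=.1);st("down")
f=ctrl.grab_frame("scene");cv2.imwrite("pics/s1.png",f["color"][:,:,::-1])
E
```

```text
[ 0.50738767 -0.0678656 ] [-0.14016201  0.34466868] 0.3827655703202788 -0.14458711019120152
shut t0.87 [0.1485 0.6585 0.2313] F [-0.2  0.3 -0. ] w-0.01
above t3.17 [0.4431 0.0934 0.1203] F [ 0.6 -0.3 -0.4] w0.00
[ 1.52651658e-01 -6.15041257e-02  2.17753168e+00  2.13329445e-04
  1.02488739e+00 -2.31176305e-01]
down t4.47 [0.4435 0.0929 0.0066] F [ 0.2 -0.4  0.2] w0.00
```

View pics/s1.png

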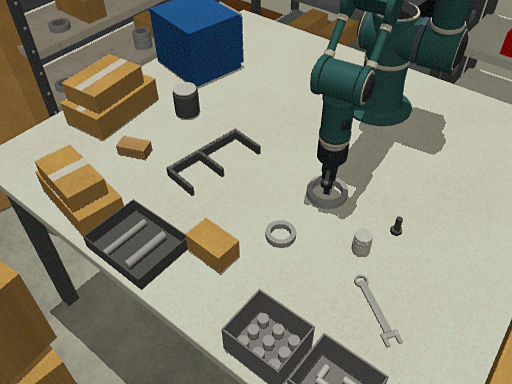

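The shut fingers stand inside the large ring's bore (327,190). Next I push it to the staging point outside the wide bay.

Run:
```python
from h import *
c=np.array([.4427,.0928]);pre=B(-.053,.195)
d=(pre-c)/np.linalg.norm(pre-c)
ctrl.move_straight([*(c+.018*d),.006],max_speed=.08)
ctrl.move_straight([*(pre+.026*d),.006],max_speed=.06);st("pushed")
ctrl.move_straight([*(pre+.0*d),.006],max_speed=.08)
ctrl.move_straight([*pre,.006],down(bay[2]),max_speed=.08);st("turned")
f=ctrl.grab_frame("top");cv2.imwrite("pics/t2.png",f["color"][:,:,::-1])
r=ring(f,pre,.055,.04,.022);print(r,toB(r[0]),"pre",pre)
```

```text
pushed t8.06 [ 0.5155 -0.09    0.006 ] F [-3.9  9.5  7.3] w0.00
turned t9.21 [ 0.5076 -0.0681  0.0061] F [-0.1  0.5 -0.2] w-0.00
(array([ 0.50202667, -0.05641352]), 1, array([0.04750001, 0.04750001, 0.04750001]), np.float64(0.020772082711660644)) [-0.05995512  0.20556015] pre [ 0.50738767 -0.0678656 ]
```

View pics/t2.png

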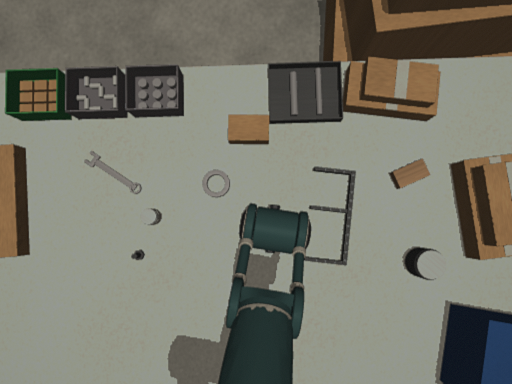

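The arm hides the ring from the top camera, so I use the scene camera's depth instead.

Run:
```python
from h import *
pre=B(-.053,.195)
f=ctrl.grab_frame("scene");cv2.imwrite("pics/s2.png",f["color"][:,:,::-1])
r=ring(f,pre,.055,.04,.022);print(r,toB(r[0]),"pre",pre)
g=np.load("scene0.npz")
print(ring(g,[.4427,.0928],.055,.04,.022)[0],ring(g,[.6354,.0826],.038,.025,.018)[0])
```

```text
(array([ 0.50346327, -0.06214879]), 409, array([0.01334802, 0.0475581 , 0.05477781]), np.float64(0.022518133702144436)) [-0.05770716  0.20009172] pre [ 0.50738767 -0.0678656 ]
[0.44386627 0.09345917] [0.63645573 0.08383675]
```

View pics/s2.png

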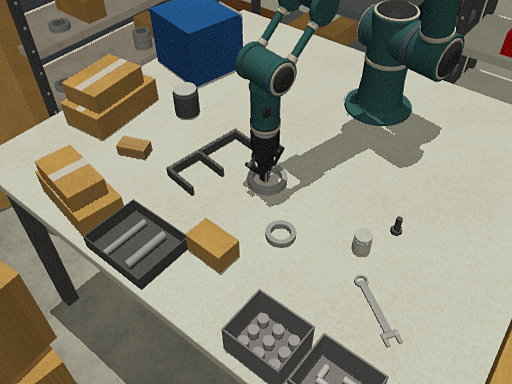

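```bash
cat >> h.py <<'E'
def push_in(x,y0,yend,ymin,lim=18,fmax=25):
    ctrl.move_straight([*B(x,y0),.006],max_speed=.08)
    ctrl.move_straight([*B(x,yend),.006],max_speed=.05)
    y=yend;st("near")
    while y>ymin:
        y-=.0015
        ctrl.move_straight([*B(x,y),.006],max_speed=.02);ctrl.pause(.1)
        s=ctrl.get_state();F=Rb.T@s["wrist_force"][:2]
        print("y %.4f tcp %s F %s"%(y,np.round(toB(s["tcp_pos"]),4),np.round(F,1)),round(s["t"],1))
        if F[1]>lim: break
    f=ctrl.grab_frame("scene");return f
E
python3 - <<'E'
from h import *
f=push_in(-.053,.175,.034,.016)
cv2.imwrite("pics/s3.png",f["color"][:,:,::-1])
r=ring(f,B(-.053,.055),.055,.04,.022,bm=.004);print(r,toB(r[0]))
E
```

```text
near t12.68 [ 0.484  -0.2255  0.0059] F [1.7 6.9 2.2] w0.00
y 0.0325 tcp [-0.0534  0.034 ] F [-0.5  6.7] 13.0
y 0.0310 tcp [-0.0534  0.0325] F [0.2 6.5] 13.4
y 0.0295 tcp [-0.0534  0.031 ] F [-0.1  6.7] 13.7
y 0.0280 tcp [-0.0534  0.0295] F [-0.4  6.7] 14.1
y 0.0265 tcp [-0.0535  0.028 ] F [-0.9  6.9] 14.4
y 0.0250 tcp [-0.0534  0.0266] F [-1.1  6.4] 14.8
y 0.0235 tcp [-0.0535  0.0251] F [-1.   6.5] 15.1
y 0.0220 tcp [-0.0535  0.0243] F [ 0.1 10.1] 15.5
y 0.0205 tcp [-0.0535  0.0242] F [ 0.8 15.5] 15.8
y 0.0190 tcp [-0.0536  0.0241] F [ 1.1 19.6] 16.2
(array([ 0.48596335, -0.20420295]), 399, array([0.02807951, 0.04687551, 0.05580346]), np.float64(0.0225233795880588)) [-0.05455675  0.05699836]
```

View pics/s3.png

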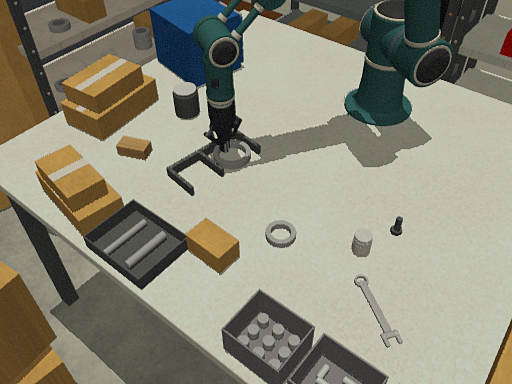

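The large ring sits against the bar: motion stopped and force rose. Now the small ring.

Run:
```python
from h import *
ctrl.move_straight([*B(-.053,.05),.006],max_speed=.08)
ctrl.move_straight([*B(-.053,.05),.12],max_speed=.15)
c=np.array([.6358,.0830]);pre=B(.070,.175)
d=(pre-c)/np.linalg.norm(pre-c);b=np.arctan2(d[1],d[0])+np.pi/2
print(toB(c),pre,b)
ctrl.move_pose([*c,.12],down(b))
f=ctrl.grab_frame("top");cv2.imwrite("pics/t4.png",f["color"][:,:,::-1])
r=ring(f,B(-.053,.055),.055,.04,.022,bm=.004);print("large",r,toB(r[0]))
ctrl.move_straight([*c,.006],max_speed=.1);st("down")
ctrl.move_straight([*(c+.01*d),.006],max_speed=.08)
ctrl.move_straight([*(pre+.015*d),.006],max_speed=.06);st("pushed")
ctrl.move_straight([*(pre+.002*d),.006],max_speed=.08)
ctrl.move_straight([*(pre+.001*d),.006],down(bay[2]),max_speed=.08);st("turned")
f=ctrl.grab_frame("scene");cv2.imwrite("pics/s4.png",f["color"][:,:,::-1])
r=ring(f,pre,.038,.025,.018,bm=.01);print(r,toB(r[0]))
```

```text
[0.05233511 0.36279353] [ 0.62622255 -0.10537922] -0.05079759696224162
large (array([ 0.48433172, -0.20615319]), 616, array([0.04035999, 0.047892  , 0.05461069]), np.float64(0.021627932169517305)) [-0.05589037  0.05483338]
down t20.26 [0.6367 0.0831 0.0069] F [ 0.5 -0.8 -0.3] w0.00
pushed t23.91 [ 0.6255 -0.1203  0.006 ] F [-1.   1.4  0.6] w0.00
turned t24.47 [ 0.6263 -0.1065  0.0061] F [ 1.1 -0.1 -0.5] w-0.00
(array([ 0.62669743, -0.10552293]), 254, array([0.00968598, 0.03150451, 0.0381147 ]), np.float64(0.018335999659227224)) [0.07049063 0.17492622]
```

View pics/s4.png

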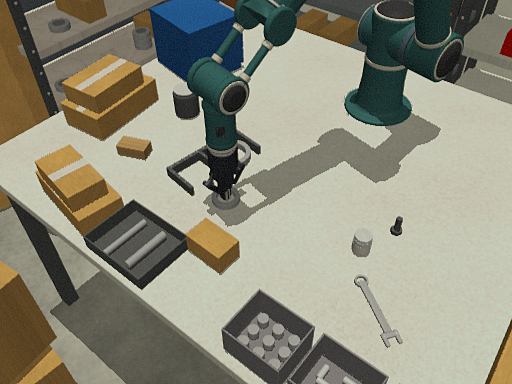

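View pics/t4.png

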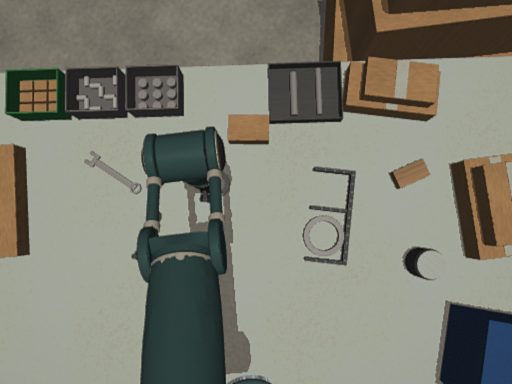

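The large ring measures 54.8 mm from the bar and 3 mm off the bay's middle. The small ring is in line with the narrow bay, so I push it in.

Run:
```python
from h import *
f=push_in(.070,.165,.032,.012)
ctrl.move_straight([*B(.070,.036),.006],max_speed=.08)
ctrl.move_straight([*B(.070,.036),.15],max_speed=.15)
ctrl.move_pose([.45,.25,.25],down(.5));st("clear")
f=ctrl.grab_frame("top");cv2.imwrite("pics/t5.png",f["color"][:,:,::-1])
for n,x,y,R,r,h in(("L",-.053,.055,.055,.04,.022),("S",.070,.038,.038,.025,.018)):
    q=ring(f,B(x,y),R,r,h,bm=.003);print(n,toB(q[0])-[x,0],q[1:])
    q=ring(ctrl.grab_frame("scene"),B(x,y),R,r,h,bm=.003);print(n,"scene",toB(q[0])-[x,0])
```

```text
near t27.59 [ 0.6056 -0.2468  0.006 ] F [-0.1  2.7  1.3] w-0.00
y 0.0305 tcp [0.07   0.0303] F [0.5 1.8] 27.9
y 0.0290 tcp [0.07   0.0288] F [0.8 2. ] 28.3
y 0.0275 tcp [0.07   0.0274] F [0.4 0.6] 28.6
y 0.0260 tcp [0.07   0.0259] F [0.7 2.4] 29.0
y 0.0245 tcp [0.07   0.0244] F [1.1 2.1] 29.3
y 0.0230 tcp [0.07   0.0229] F [0.8 0.8] 29.7
y 0.0215 tcp [0.0699 0.0222] F [-0.4  5.2] 30.0
y 0.0200 tcp [0.07   0.0221] F [0.6 9.3] 30.4
y 0.0185 tcp [0.0699 0.022 ] F [-0.1 13.5] 30.7
y 0.0170 tcp [0.0699 0.022 ] F [ 0.6 18.3] 31.1
clear t34.54 [0.4504 0.2494 0.2497] F [-0.5  0.6 -0.3] w0.00
L [-0.00292253  0.05477155] (616, array([0.04026706, 0.04803782, 0.05461741]), np.float64(0.021823636445089504))
L scene [-0.00158267  0.05585828]
S [-0.00093663  0.03739704] (341, array([0.02501403, 0.03182472, 0.03746455]), np.float64(0.017778625331632724))
S scene [0.00034983 0.03828526]
```

View pics/t5.png

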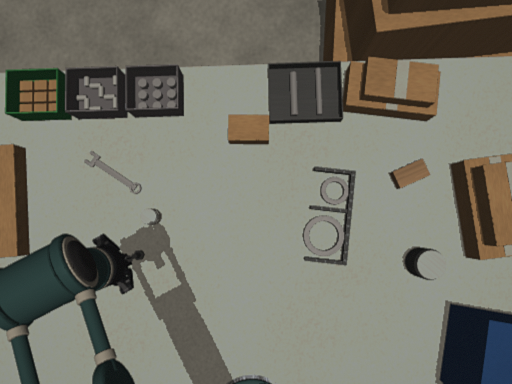

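Both rings sit against the bar, the large one at (323,235) and the small one at (333,190). The bystanders in view stand at the same pixels as at the start.

Run:
```python
from workcell import ctrl
ctrl.hand_in()
```

```text
the job is handed in; nothing more can be done
```

Both rings are in their bays and the job is handed in. The shut fingers pushed each ring from inside its bore to a point in front of its bay. I then pushed it straight in until motion stopped and the force rose to about 18–20 N against the bar. The last reading before handing in was 34.5 s of the 72 s allowed.

| Ring | Distance from bar, top camera | Distance from bar, scene camera | Touching value | Off the bay's middle |
|---|---|---|---|---|
| Large | 54.8 mm | 55.9 mm | 55 mm | -2.9 mm (top), -1.6 mm (scene) |
| Small | 37.4 mm | 38.3 mm | 38 mm | -0.9 mm (top), +0.3 mm (scene) |

- **Camera agreement:** the two cameras differ by about 1 mm, within their calibration.
- **Flatness:** in the top camera, both rings' tops measured at their full height, so they lie flat.
- **Bystanders:** everything visible in the last top picture looked unmoved. The arm hid the bolt in that view, but the earlier scene pictures, the last of them just before the final push, showed it standing in place.

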